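# Turn a flatted shaft in its V-blocks and lock it

## Robot

A 6-joint arm with a two-finger parallel gripper is mounted at the origin on a cart in front of the work surface, level with it; the furniture and walls round the work are solid. World frame = base frame: x ahead of the robot, y to its left, z up, the work surface at z = 0. Lengths are in m, angles in degrees, forces in N, time in s.
With the tool pointing down it reaches from about 0.35 to 0.875 m from the base axis. Payload 4.2 kg.
Tool frame: the origin (TCP) lies midway between the tips of the shut fingers; the grasp point (between the pads) lies 19 mm behind it; z points along the fingers, y is the direction in which the jaws open and shut (so a half turn about z gives the same grasp; the last joint's range is limited). The gripper opens to 87 mm and grips with 3 to 60 N. Pads are 19 mm wide; open, the fingers measure 117 mm over their backs; the gripper's body (75 mm by 190 mm) begins 51 mm behind the grasp point.
Start: joints at [-51.016, 22.042, 0.453, 0, -68.411, -14.817], TCP at [0.256, -0.57, 0.223] pointing down, gripper open.
Joint ranges: [-179.83, 179.83], [-69.29, 118.12], [-61.27, 80.66], [-181.25, 117.63], [-171.15, -9.14], [-177.46, 177.46]. Speed limits (degrees/s): [159.86, 159.86, 180, 180, 180, 180].

## Interface

Orientations are given as a 3x3 rotation matrix whose columns are the frame's x, y, z axes.
In Python, from station import sense, capture, get_calibration, finish_job, spot_in, spot_point gives the robot as it stands.
- The arm moves only by the shell command python3 -m inch 'ROWS'. ROWS is JSON, a list of rows, each an object with "fingers": the finger opening in cm, from 0 to 8.7; "delta_pos": the shift along the tool's x, y, z in cm, a list of three; "spin": the turn about the tool's z in degrees. In form: [{"fingers": fingers, "delta_pos": [dx, dy, dz], "spin": spin}, ...]. A call has 1 to 20 rows; each row is the pose to reach, as a shift and turn from the pose commanded when the call began, along the tool's axes at that moment; what a row does not reach only later rows make up. A row lasts 1/10 s, in which the tool goes at most 50 mm and 8.59 degrees, less where a joint would pass 70% of its speed; a pose out of reach is approached as far as the arm can. A call with a gripper value outside its range is refused whole. The fingers move at their own pace and stop on an object; the grip force is fixed at half the most. Time passes only in rows, so rows that repeat a pose let the fingers close. It gives the time, the measured TCP pose, the force and the opening at its end, in the units of the state.
- sense(): the state, without advancing time (a new reading comes with each control period).
- capture(name): name is "scene" or "top" or "wrist"; returns the picture (420x560x3 uint8, red, green, blue); there is no depth.
- get_calibration(name): a dict with "K" (3x3 intrinsics, pixels), "T" (4x4, takes a point from camera to world coordinates). Camera axes: x right, y up, looking along -z (the intrinsics and any distortion apply to the point x, -y, -z); pixel columns grow to the right and rows downward; lengths in m; the calibration is good to about 2 mm. A picture is of the moment at which its call begins: read the wrist's pose just before it. get_calibration takes no time and is no camera call; for the wrist camera it gives the pose at the moment of the call.
- finish_job(): hands the job in, once; it reports no verdict.
Trained networks look in the newest picture that a camera, given by its name, has taken for a name from the list of things; names that differ only in an ending like _2 or _b are one class to them, and where a whole thing is asked for, a point or a joint stands for the part that bears it (a point fixed in the world has none). Each returns a list of dicts, best first, with "conf" (0 to 1); they miss things now and then, are a little off and sometimes report something else, mostly with a low value. They report only what shows in the picture. A call takes as long as a camera call.
- spot_in(camera, target): "extent" ([left, top, right, bottom] as shares, 0 to 1, of the picture: columns of its width, rows of its height, round what is visible of it).
- spot_point(camera, target): "location" ([column, row] as shares, 0 to 1, of the picture: columns of its width, rows of its height: a listed point, or the origin of a listed thing).
The state is a dict: "time_s": time; "joints": joint angles; "joint_velocities": joint speeds; "effort": joint torques, N m; "tcp_pos": TCP position; "ee_rot": TCP orientation; "wrist_force": force on the tool from outside, world axes, zero at the start; "moment": the same for the moment, N m; "gripper_width": opening from 0.0 (shut) to 1.0 (fully open).
Only numpy, scipy, OpenCV 4.12 (cv2) and the standard library are available. Lean on these libraries where they do the work, as an engineer would, in place of code of your own. Each camera call takes 0.05 s, during which the arm holds its last target.

## Task

Turn the shaft in its V-blocks, using the spokes of its star handle as levers, until the flat at its end faces straight up, then push the locking plate fully home over the flat. Keep the shaft seated in the V-blocks all the time, and do not disturb the jar, the loupe or the round tin.

Things in the scene. Friction and masses are not known exactly. Their poses are not given: they have to be found in the camera images.
- cradle: Fixed steel fixture: base plate 90 x 262 x 26 mm with two 90-degree V-blocks (22 mm along y, 72 mm wide, tops 78 mm above the bench, centred at y = -48 and +48 mm). Origin: on the bench under the middle of the star handle. y: along the shaft towards the locking plate; z up. The shaft's axis lies at x = 0, z = 80 mm of this frame. Guide of the plate: y = 131 to 183 mm, 44 mm wide, top 108 mm high.
- shaft: Loose steel shaft, 40 mm diameter, 194 mm long, about 0.5 kg, lying in the V-blocks. Origin: on its axis, mid star handle. y: along the axis towards the locking plate. z: square to the flat, out of it: vertical when the flat faces up. Starts with the flat anywhere at least 50 degrees off up. The V faces are oiled, but friction holds it at any angle. Collars (52 mm diameter, y = 31 to 35 mm either side) leave 2 mm end play.
- star (a point): Middle of the star handle, on the shaft's axis (axes as the shaft's): hub 45 mm diameter, 24 mm wide, with four straight round spokes, 10 mm thick, tips 52 mm from the axis, pointing 45, 135, 225 and 315 degrees round from the shaft's z in its x-z plane (flat up: two spokes stand 45 degrees either side of upright). A push of 1 to 3 N near a spoke's tip turns the shaft in the V-blocks.
- flat (a point): Middle of the milled flat on the shaft's end next to the locking plate: 40 mm long, 30 mm wide, 13 mm from the axis, at y = 72 to 112 mm of the shaft; axes as the shaft's.
- lock_plate (a joint): Travel of the steel locking plate, m: 0 fully back, 0.038 fully home over the flat; it slides along the cradle's -y (2 N of friction plus drag) and stays where left. 26 mm wide, 55 mm long, 8 mm thick, underside 14.5 mm above the shaft's axis: it clears the upturned flat by 1.5 mm and hits the shaft's end if the flat is more than about 7 degrees off.
- pickle_jar: White lidded jar, 64 mm diameter, 97 mm high, bystander behind the fixture; origin at the centre of its underside.
- loupe: Small black loupe, 25 x 50 x 21 mm, bystander in front of the fixture; origin at its underside.
- gold_tin: Low round tin, 67 mm diameter, 20 mm high, bystander to the left of the fixture; origin at the centre of its underside.
- lock_tab (a point): Middle of the outer (cradle +y) face of the locking plate's upright steel push tab: 36 mm wide, 32 mm high, 8 mm thick, from 115 to 148 mm above the bench, square to the shaft.

How it is judged:
By the outcome, as a careful person would: the job done as asked, in the order asked, and still so for the second after the job is handed in, with the robot touching nothing.
It also fails if it takes over 51 s, if anything falls off the work surface, if the arm or the gripper's body presses on something with over 40 N, if the wrist force passes 120 N, or if a joint passes its speed limit or range.

## Working session

There is one attempt and no reset: what is moved stays moved. The work goes in short steps, Python scripts to look and compute and a shell command to move; the robot and the scene stay as the last step left them, time stands still between calls to the robot, and variables do not carry over. Pictures are saved under pics/ and viewed, and the job is handed in when it is done.

```bash
mkdir -p pics; ls; python3 - <<'E'
from station import *
import cv2
print(sense())
for c in ["scene","top","wrist"]:
    im=capture(c); cv2.imwrite(f"pics/{c}0.png",im[:,:,::-1])
    for t in ["cradle","shaft","star","flat","lock_plate","lock_tab","pickle_jar","loupe","gold_tin"]:
        try: 
            p=spot_point(c,t)[:2]
            print(c,t,[(round(q["conf"],2),round(q["location"][0]*560),round(q["location"][1]*420)) for q in p])
        except Exception as e: print(c,t,e)
E
```

```text
pics
{'time_s': 0.0, 'joints': array([-5.10166266e+01,  2.20906559e+01,  3.79160132e-01, -2.90129817e-02,
       -6.84115935e+01, -1.48154900e+01]), 'joint_velocities': array([ 0.02035491, -0.05468091, -0.05930535, -0.08280937,  0.01630155,
       -0.09083988]), 'effort': array([ 8.14839295e-04, -3.90665352e+01,  1.87413418e+01,  4.21994582e+00,
        1.10093155e-02, -1.81922865e-04]), 'tcp_pos': array([ 0.25563702, -0.56965915,  0.22145643]), 'ee_rot': array([[-9.12426174e-01, -4.09240156e-01, -9.85458398e-04],
       [-4.09241332e-01,  9.12424061e-01,  1.96611922e-03],
       [ 9.45410158e-05,  2.19722895e-03, -9.99997582e-01]]), 'wrist_force': array([ 0.06795567, -0.08202369,  0.45347286]), 'moment': array([-0.02262676,  0.05040904, -0.00985625]), 'gripper_width': 0.999549633683422}
scene cradle [(0.57, 335, 250), (0.42, 362, 282)]
scene shaft [(0.58, 334, 215)]
scene star [(0.86, 335, 218), (0.39, 335, 253)]
scene flat [(0.81, 294, 232)]
scene lock_plate it knows: cradle, flat, gold_tin, lock_tab, loupe, pickle_jar, shaft, star
scene lock_tab [(0.56, 260, 207)]
scene pickle_jar [(0.98, 312, 217), (0.45, 291, 231)]
scene loupe [(0.8, 361, 284)]
scene gold_tin [(0.87, 188, 302)]
top cradle [(0.66, 326, 239)]
top shaft [(0.83, 330, 235)]
top star [(0.94, 330, 236)]
top flat [(0.79, 291, 234)]
top lock_plate it knows: cradle, flat, gold_tin, lock_tab, loupe, pickle_jar, shaft, star
top lock_tab [(0.78, 258, 228), (0.33, 324, 237)]
top pickle_jar [(0.9, 347, 168)]
top loupe [(0.45, 321, 287)]
top gold_tin [(0.74, 195, 244)]
wrist cradle []
wrist shaft []
wrist star []
wrist flat []
wrist lock_plate it knows: cradle, flat, gold_tin, lock_tab, loupe, pickle_jar, shaft, star
wrist lock_tab []
wrist pickle_jar []
wrist loupe []
wrist gold_tin []
```

View pics/scene0.png

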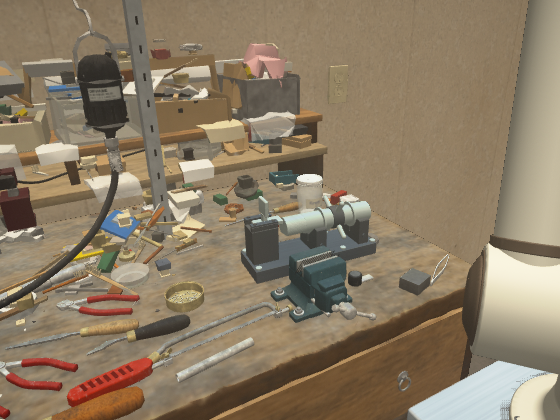

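View pics/top0.png

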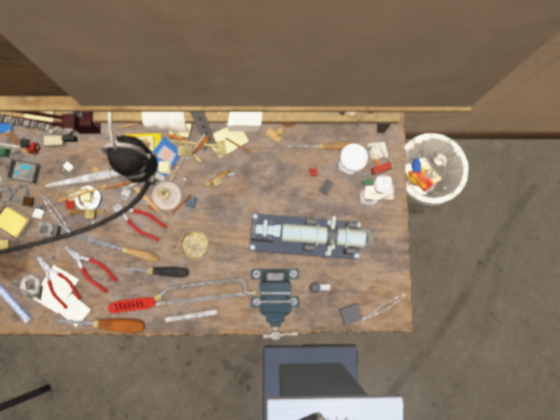

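```bash
cat > h.py <<'E'
import numpy as np
from station import *
def ray(cam,u,v,cal=None):
    c=cal or get_calibration(cam);K=np.array(c["K"]);T=np.array(c["T"])
    d=np.array([(u-K[0,2])/K[0,0],-(v-K[1,2])/K[1,1],-1.]);
    return T[:3,3],T[:3,:3]@d
def atz(cam,u,v,z):
    o,d=ray(cam,u,v); return o+d*(z-o[2])/d[2]
def proj(cam,p,cal=None):
    c=cal or get_calibration(cam);K=np.array(c["K"]);T=np.array(c["T"])
    q=T[:3,:3].T@(np.asarray(p)-T[:3,3]); 
    return np.array([K[0,0]*q[0]/-q[2]+K[0,2],K[1,1]*-q[1]/-q[2]+K[1,2]])
def tri(a,b):
    (o,d),(p,e)=a,b; d=d/np.linalg.norm(d);e=e/np.linalg.norm(e)
    s=np.linalg.lstsq(np.c_[d,-e],p-o,rcond=None)[0]
    x=o+d*s[0];y=p+e*s[1]; return (x+y)/2,np.linalg.norm(x-y)
E
python3 - <<'E'
from h import *
np.set_printoptions(precision=4,suppress=True)
for c in["scene","top","wrist"]: k=get_calibration(c);print(c,k)
S=dict(star=(335,218),flat=(294,232),lock_tab=(260,207),pickle_jar=(312,217),loupe=(361,284),gold_tin=(188,302))
T=dict(star=(330,236),flat=(291,234),lock_tab=(258,228),pickle_jar=(347,168),loupe=(321,287),gold_tin=(195,244))
for k in S: print(k,*tri(ray("scene",*S[k]),ray("top",*T[k])), atz("top",*T[k],dict(star=.08,lock_tab=.13,flat=.09).get(k,0)))
E
```

```text
scene {'K': array([[444.3789,   0.    , 282.518 ],
       [  0.    , 444.3789, 208.5517],
       [  0.    ,   0.    ,   1.    ]]), 'T': array([[-0.4811,  0.344 , -0.8063, -0.1393],
       [-0.8764, -0.2118,  0.4325,  0.4841],
       [-0.0219,  0.9148,  0.4034,  0.4557],
       [ 0.    ,  0.    ,  0.    ,  1.    ]])}
top {'K': array([[479.5075,   0.    , 284.4078],
       [  0.    , 479.5075, 214.687 ],
       [  0.    ,   0.    ,   1.    ]]), 'T': array([[-0.0085,  0.9919, -0.1271,  0.4356],
       [-0.9995, -0.0047,  0.0304,  0.1508],
       [ 0.0295,  0.1273,  0.9914,  1.165 ],
       [ 0.    ,  0.    ,  0.    ,  1.    ]])}
wrist {'K': array([[340.3686,   0.    , 277.6644],
       [  0.    , 340.3686, 215.3729],
       [  0.    ,   0.    ,   1.    ]]), 'T': array([[-0.4095, -0.8793, -0.2433,  0.1889],
       [ 0.9123, -0.3947, -0.1092, -0.6003],
       [-0.    , -0.2666,  0.9638,  0.3854],
       [ 0.    ,  0.    ,  0.    ,  1.    ]])}
star [0.5244 0.0117 0.0759] 0.004744045424337398 [0.5254 0.0142 0.08  ]
flat [0.5313 0.1015 0.0651] 0.0019997327488052614 [0.5296 0.1034 0.09  ]
lock_tab [0.5373 0.1726 0.1323] 0.008723215414199034 [0.5395 0.1766 0.13  ]
pickle_jar [ 0.7014 -0.0453 -0.0058] 0.005748758053138158 [ 0.7015 -0.0419  0.    ]
loupe [ 0.4089  0.0277 -0.0097] 0.0007096388002359894 [0.4089 0.0284 0.    ]
gold_tin [ 0.5138  0.3298 -0.0046] 0.006206525828775836 [0.5146 0.332  0.    ]
```

```bash
python3 - <<'E'
import cv2
a=cv2.imread("pics/scene0.png")[180:290,230:390];cv2.imwrite("pics/z1.png",cv2.resize(a,None,fx=5,fy=5,interpolation=2))
a=cv2.imread("pics/top0.png")[200:275,240:380];cv2.imwrite("pics/z2.png",cv2.resize(a,None,fx=5.5,fy=5.5,interpolation=2))
from h import *
s=sense();R=s["ee_rot"];c=np.array(get_calibration("wrist")["T"])
print(R.T@(c[:3,3]-s["tcp_pos"]),R.T@c[:3,:3])
y=np.radians(-5);cy=np.array([-np.sin(y),np.cos(y),0]);Rg=np.c_[np.cross(cy,[0,0,-1]),cy,[0,0,-1]];print(Rg)
print("spin",np.degrees(np.arctan2((R.T@cy)[0]*-1,(R.T@cy)[1])))
tgt=np.array([.525,.04,.29]); print((R.T@(tgt-s["tcp_pos"]))*100)
E
```

```text
[ 7.34803576e-02  3.39038040e-05 -1.62904152e-01] [[ 7.07776275e-05  9.63800827e-01  2.66623257e-01]
 [ 9.99999997e-01 -7.12837801e-05 -7.77974565e-06]
 [ 1.15077883e-05  2.66623257e-01 -9.63800829e-01]]
[[-0.9961947   0.08715574  0.        ]
 [ 0.08715574  0.9961947   0.        ]
 [ 0.          0.         -1.        ]]
spin 29.16892959855439
[-49.53351662  44.65332914  -6.74490982]
```

View pics/z1.png

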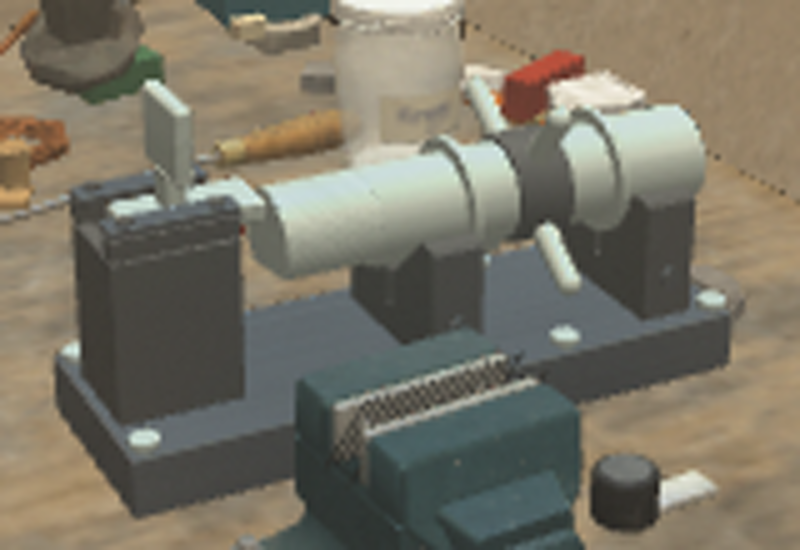

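View pics/z2.png

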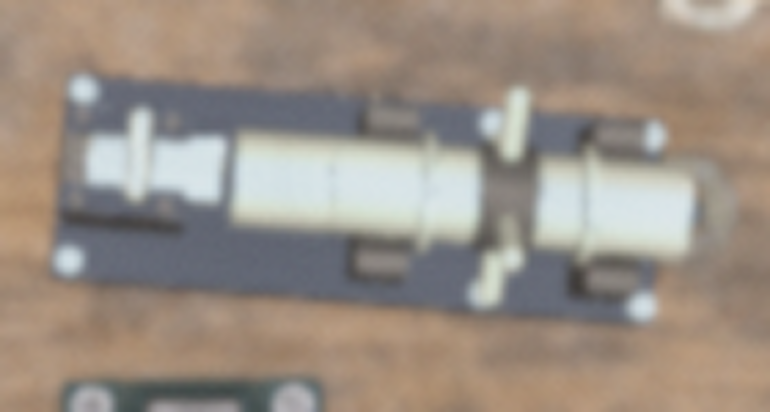

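```bash
python3 - <<'E'
from h import *
s=sense();R=s["ee_rot"]
tgt=np.array([.50,.04,.29]); print((R.T@(tgt-s["tcp_pos"]))*100)
E
python3 -m inch '[{"fingers":0,"delta_pos":[-47.2,45.7,-6.8],"spin":29},{"fingers":0,"delta_pos":[-47.2,45.7,-6.8],"spin":29},{"fingers":0,"delta_pos":[-47.2,45.7,-6.8],"spin":29},{"fingers":0,"delta_pos":[-47.2,45.7,-6.8],"spin":29},{"fingers":0,"delta_pos":[-47.2,45.7,-6.8],"spin":29},{"fingers":0,"delta_pos":[-47.2,45.7,-6.8],"spin":29},{"fingers":0,"delta_pos":[-47.2,45.7,-6.8],"spin":29},{"fingers":0,"delta_pos":[-47.2,45.7,-6.8],"spin":29},{"fingers":0,"delta_pos":[-47.2,45.7,-6.8],"spin":29},{"fingers":0,"delta_pos":[-47.2,45.7,-6.8],"spin":29},{"fingers":0,"delta_pos":[-47.2,45.7,-6.8],"spin":29},{"fingers":0,"delta_pos":[-47.2,45.7,-6.8],"spin":29},{"fingers":0,"delta_pos":[-47.2,45.7,-6.8],"spin":29},{"fingers":0,"delta_pos":[-47.2,45.7,-6.8],"spin":29},{"fingers":0,"delta_pos":[-47.2,45.7,-6.8],"spin":29},{"fingers":0,"delta_pos":[-47.2,45.7,-6.8],"spin":29},{"fingers":0,"delta_pos":[-47.2,45.7,-6.8],"spin":29}]'
python3 - <<'E'
from h import *
import cv2
im=capture("wrist");cv2.imwrite("pics/w1.png",im[:,:,::-1])
np.save("w1cal.npy",get_calibration("wrist"))
for t in ["star","flat","lock_tab","cradle","loupe"]:
    print(t,[(round(q["conf"],2),round(q["location"][0]*560),round(q["location"][1]*420)) for q in spot_point("wrist",t)[:3]])
print(sense())
E
```

```text
[-47.25266093  45.67690001  -6.74495621]
time_s: 3.05
tcp_pos: [0.4988, 0.0388, 0.2905]
ee_rot: [[-0.996, 0.086, -0.001], [0.086, 0.996, -0.0], [0.0, -0.0, -1.0]]
wrist_force: [-0.4, -0.4, -0.5]
gripper_width: 0.005
star [(0.58, 254, 214)]
flat [(0.57, 337, 209)]
lock_tab [(0.57, 410, 225)]
cradle [(0.73, 262, 197)]
loupe [(0.89, 265, 104)]
{'time_s': 3.35, 'joints': array([ 2.31101087e+01,  7.25473125e+00, -9.81512188e+00, -8.87608786e-05,
       -7.29149207e+01, -1.18006182e+02]), 'joint_velocities': array([ 0.38275657,  0.24231394,  0.11687022,  0.02715638,  0.07502926,
       -0.03297255]), 'effort': array([-3.14171228e-02, -2.60334581e+01,  1.91694689e+01,  4.25880477e+00,
       -8.61831964e-02,  6.15385034e-04]), 'tcp_pos': array([0.49926889, 0.0393184 , 0.29070141]), 'ee_rot': array([[-9.96351081e-01,  8.53490687e-02,  2.43839243e-04],
       [ 8.53490964e-02,  9.96351103e-01,  1.05667106e-04],
       [-2.33930910e-04,  1.26092994e-04, -9.99999965e-01]]), 'wrist_force': array([0.23046587, 0.44092929, 0.39745367]), 'moment': array([-0.03855213, -0.06816686,  0.00862315]), 'gripper_width': 0.004840683359259761}
```

View pics/w1.png

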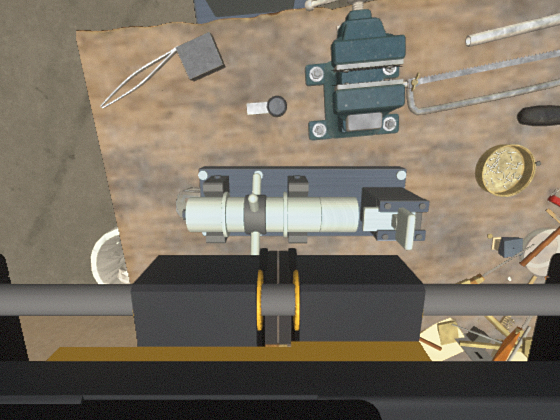

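```bash
python3 - <<'E'
import cv2
a=cv2.imread("pics/w1.png")[150:260,170:440];cv2.imwrite("pics/z3.png",cv2.resize(a,None,fx=2.96,fy=2.96,interpolation=2))
a=cv2.imread("pics/w1.png")[160:260,200:310];cv2.imwrite("pics/z4.png",cv2.resize(a,None,fx=6,fy=6,interpolation=2))
E
```

```text
(no output)
```

View pics/z3.png

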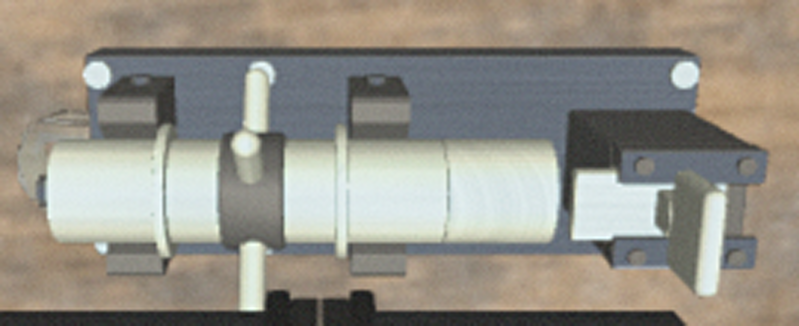

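View pics/z4.png

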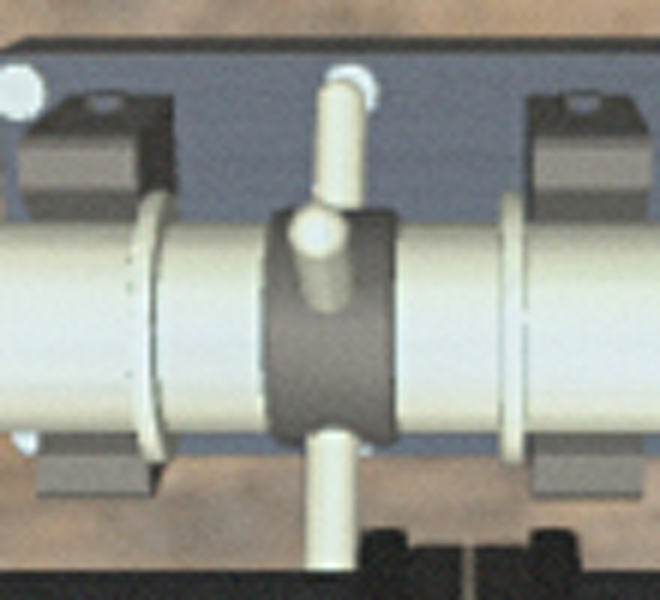

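```bash
cat > m.py <<'E'
from h import *
import cv2
from scipy.optimize import least_squares
cal=np.load("w1cal.npy",allow_pickle=True).item()
def W(p,q):  # cradle->world
    x0,y0,a=q; c,s=np.cos(a),np.sin(a); p=np.asarray(p,float)
    return np.array([x0+c*p[0]-s*p[1],y0+s*p[0]+c*p[1],p[2]])
E
python3 - <<'E'
from m import *
o=[((-.036,-.059,.078),203.3,182.8),((-.036,-.037,.078),222.8,182.8),((-.036,.037,.078),288.3,182.8),((-.036,.059,.078),308.3,182.8),
((.036,-.059,.078),206.3,242.2),((.036,-.037,.078),225.8,242.2),((.036,.037,.078),288.8,242.5),((.036,.059,.078),306.7,242.5)]
f=lambda q:np.concatenate([proj(0,W(p,q),cal)-[u,v] for p,u,v in o])
r=least_squares(f,[.525,.012,-.087],x_scale=[.01,.01,.1]);print(r.x[:2],np.degrees(r.x[2]));print(r.fun.reshape(-1,2).round(1))
# with a z offset
for cam,n in(("top","top0"),("scene","scene0")):
    im=cv2.imread(f"pics/{n}.png")
    for p in [(-.036,-.059,.078),(-.036,.059,.078),(.036,-.059,.078),(.036,.059,.078),(0,0,.08),(-.022,.131,.108),(.022,.131,.108),(-.022,.183,.108),(.022,.183,.108),(0,.112,.08)]:
        u=proj(cam,W(p,r.x)); cv2.circle(im,tuple(int(x*16) for x in u+0.5),16,(0,0,255),-1,shift=4)
    u=proj(cam,W((0,.04,.08),r.x)).astype(int)
    a=im[u[1]-50:u[1]+50,u[0]-70:u[0]+70];cv2.imwrite(f"pics/o_{cam}.png",cv2.resize(a,None,fx=5.5,fy=5.5,interpolation=2))
np.save("q.npy",r.x)
E
```

```text
[0.52470976 0.01166598] -4.921473414831772
[[-0.5 -0.6]
 [-0.2 -0.6]
 [ 0.7 -0.6]
 [ 0.4 -0.6]
 [ 0.1  0.8]
 [-0.6  0.8]
 [-0.4  0.6]
 [ 0.5  0.6]]
```

View pics/o_top.png

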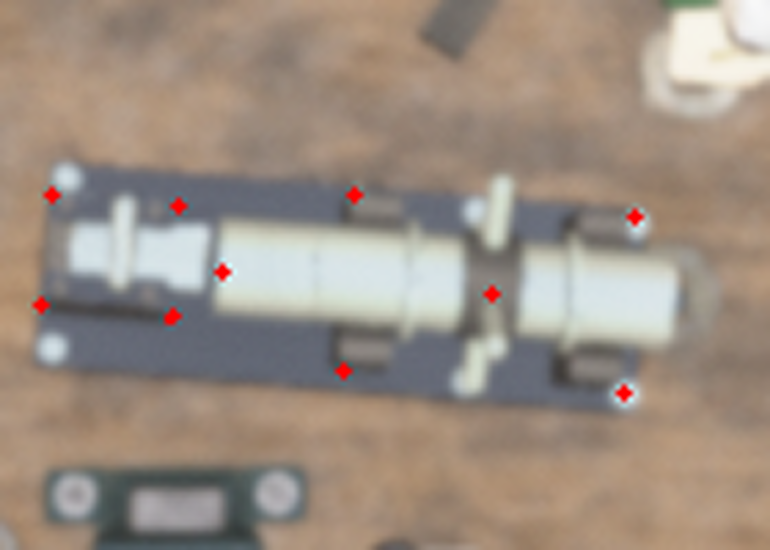

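View pics/o_scene.png

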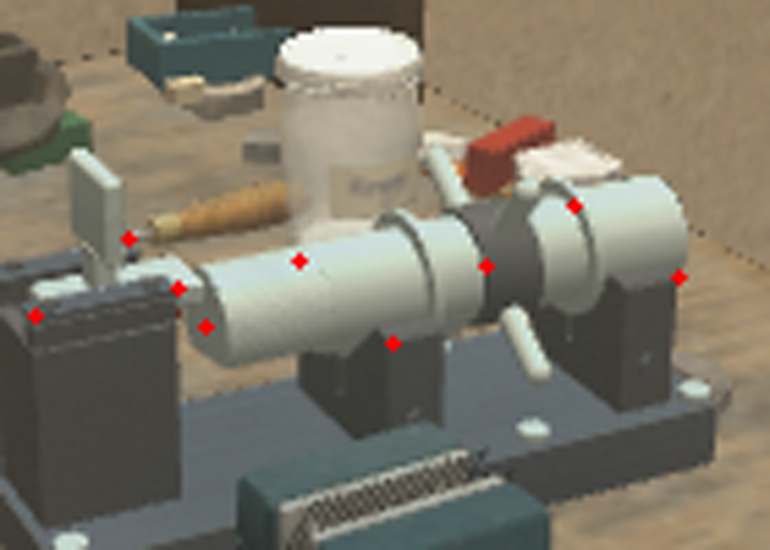

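```bash
python3 - <<'E'
from m import *
q=np.load("q.npy")
from scipy.optimize import minimize_scalar
for name,u,v in(("front",256.7,174.2),("up",252.8,198.7)):
    for r in(.048,.052):
        b=min(((abs(proj(0,W((r*np.sin(t),0,.08+r*np.cos(t)),q),cal)[1]-v)),np.degrees(t)) for t in np.radians(np.arange(-150,60,.5)))
        e=sorted((round(abs(proj(0,W((r*np.sin(t),0,.08+r*np.cos(t)),q),cal)[1]-v),2),round(np.degrees(t))) for t in np.radians(np.arange(-150,60,1)))[:6]
        print(name,r,e)
im=cv2.imread("pics/scene0.png")
u0=proj("scene",W((0,.06,.08),q)).astype(int);F=9
x0,y0=u0[0]-50,u0[1]-32
base=cv2.resize(im[y0:y0+60,x0:x0+88],None,fx=F,fy=F,interpolation=2)
cv2.imwrite("pics/zs.png",base)
sh=np.array([-1.5,0])
def P(p): return tuple(int(k) for k in ((proj("scene",W(p,q))+sh-[x0,y0]+.5)*F))
for yy in(.112,.072):
  for t in np.radians(range(0,360,5)):
    cv2.circle(base,P((.02*np.sin(t),yy,.08+.02*np.cos(t))),1,(0,0,255),-1)
for c,col in((-65,(0,255,0)),(115,(255,0,0)),(-155,(0,255,255))):
    a=[np.radians(c+s*49.5) for s in(-1,1)]
    pp=[P((.02*np.sin(t),yy,.08+.02*np.cos(t))) for yy in(.112,.072) for t in a]
    for i,j in((0,1),(2,3),(0,2),(1,3)): cv2.line(base,pp[i],pp[j],col,1)
cv2.imwrite("pics/zs2.png",base)
E
```

```text
front 0.048 [(np.float64(0.05), -120), (np.float64(0.08), -77), (np.float64(0.2), -78), (np.float64(0.21), -119), (np.float64(0.31), -121), (np.float64(0.38), -76)]
front 0.052 [(np.float64(0.05), -68), (np.float64(0.08), -129), (np.float64(0.31), -130), (np.float64(0.41), -67), (np.float64(0.47), -128), (np.float64(0.48), -69)]
up 0.048 [(np.float64(0.29), -34), (np.float64(0.49), -33), (np.float64(1.07), -35), (np.float64(1.27), -32), (np.float64(1.84), -36), (np.float64(2.07), -31)]
up 0.052 [(np.float64(0.05), -32), (np.float64(0.82), -31), (np.float64(0.91), -33), (np.float64(1.69), -30), (np.float64(1.77), -34), (np.float64(2.57), -29)]
```

View pics/zs.png

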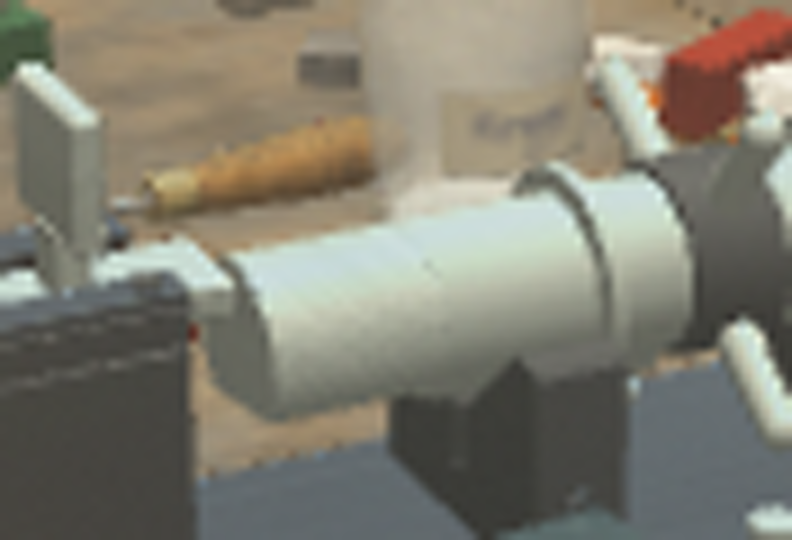

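View pics/zs2.png

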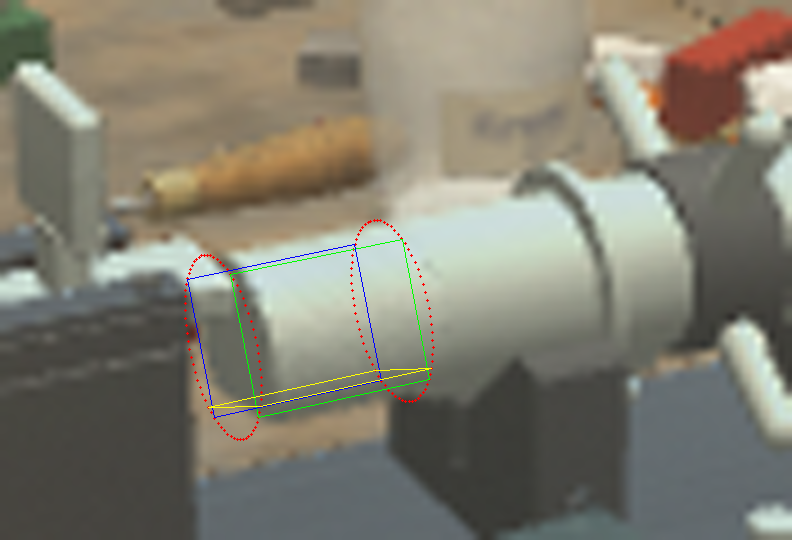

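```bash
python3 -m inch '[{"fingers":0,"delta_pos":[3.2,-2.4,6],"spin":0},{"fingers":0,"delta_pos":[3.2,-2.4,10],"spin":0},{"fingers":0,"delta_pos":[3.2,-2.4,14],"spin":0},{"fingers":0,"delta_pos":[3.2,-2.4,17],"spin":0},{"fingers":0,"delta_pos":[3.2,-2.4,18.2],"spin":0},{"fingers":0,"delta_pos":[3.2,-2.4,18.2],"spin":0},{"fingers":0,"delta_pos":[3.2,-2.4,18.2],"spin":0}]'
python3 - <<'E'
from m import *
im=capture("scene");a=im[130:290,230:440,::-1];cv2.imwrite("pics/s2.png",cv2.resize(a,None,fx=3.5,fy=3.5,interpolation=2))
im=capture("wrist");cv2.imwrite("pics/w2.png",im[:,:,::-1])
s=sense();q=np.array([.525,.0125,np.radians(-4.92)]);np.save("q.npy",q)
d=s["tcp_pos"]-[q[0],q[1],0];c,k=np.cos(q[2]),np.sin(q[2]);print(d[0]*c+d[1]*k,-d[0]*k+d[1]*c,d[2],s["wrist_force"],s["time_s"])
E
```

```text
time_s: 4.05
tcp_pos: [0.4661, 0.0188, 0.1091]
ee_rot: [[-0.996, 0.084, 0.001], [0.084, 0.996, -0.0], [-0.001, 0.0, -1.0]]
wrist_force: [-0.0, 0.5, 0.3]
gripper_width: 0.005
-0.05883036261276492 0.0014818935915201946 0.10976517866936004 [-1.39114655 -0.36548535  0.17519325] 4.15
```

View pics/s2.png

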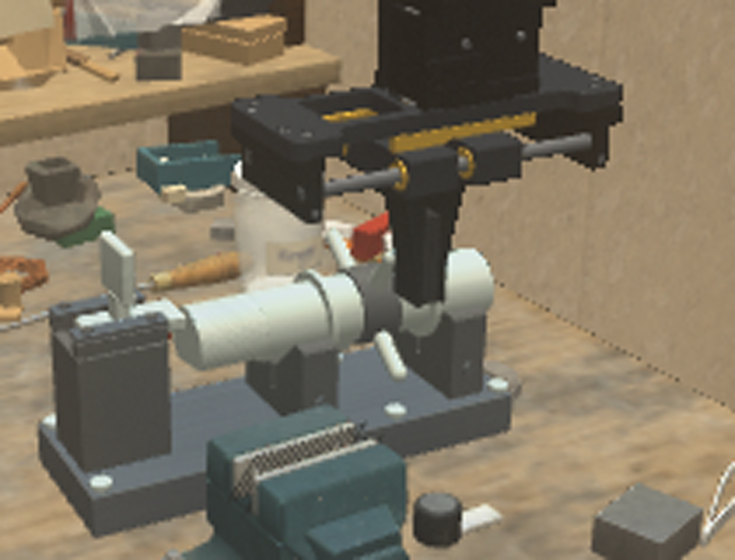

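View pics/w2.png

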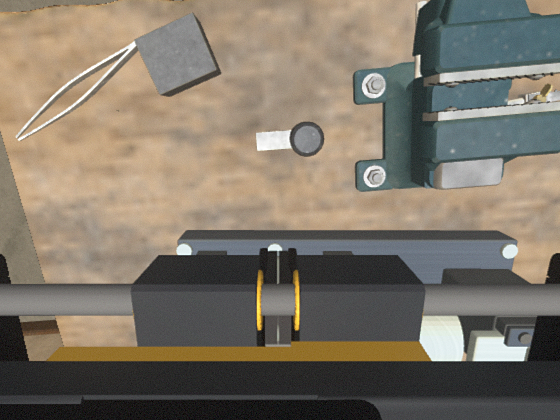

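```bash
python3 -m inch '[{"fingers":0,"delta_pos":[-0.8,0,0.1],"spin":0},{"fingers":0,"delta_pos":[-1.4,0,0.1],"spin":0},{"fingers":0,"delta_pos":[-1.8,0,0.1],"spin":0},{"fingers":0,"delta_pos":[-2.2,0,0.1],"spin":0},{"fingers":0,"delta_pos":[-2.6,0,0.1],"spin":0},{"fingers":0,"delta_pos":[-3,0,0.1],"spin":0},{"fingers":0,"delta_pos":[-3.4,0,0.1],"spin":0},{"fingers":0,"delta_pos":[-3.8,0,0.1],"spin":0},{"fingers":0,"delta_pos":[-4.2,0,0.1],"spin":0}]'
python3 -m inch '[{"fingers":0,"delta_pos":[-0.4,0,0],"spin":0},{"fingers":0,"delta_pos":[-0.8,0,0],"spin":0},{"fingers":0,"delta_pos":[-1.2,0,0],"spin":0},{"fingers":0,"delta_pos":[-1.6,0,0],"spin":0},{"fingers":0,"delta_pos":[-2,0,0],"spin":0}]'
python3 - <<'E'
from m import *
im=capture("scene");a=im[130:290,230:440,::-1];cv2.imwrite("pics/s3.png",cv2.resize(a,None,fx=3.5,fy=3.5,interpolation=2))
E
```

```text
time_s: 5.05
tcp_pos: [0.5079, 0.0153, 0.1076]
ee_rot: [[-0.996, 0.084, 0.001], [0.084, 0.996, 0.0], [-0.001, 0.0, -1.0]]
wrist_force: [-0.6, -0.1, 0.4]
gripper_width: 0.002
time_s: 5.55
tcp_pos: [0.5274, 0.0135, 0.1073]
ee_rot: [[-0.996, 0.084, -0.001], [0.084, 0.996, -0.0], [0.001, -0.0, -1.0]]
wrist_force: [-2.0, -0.2, 0.3]
gripper_width: 0.004
```

View pics/s3.png

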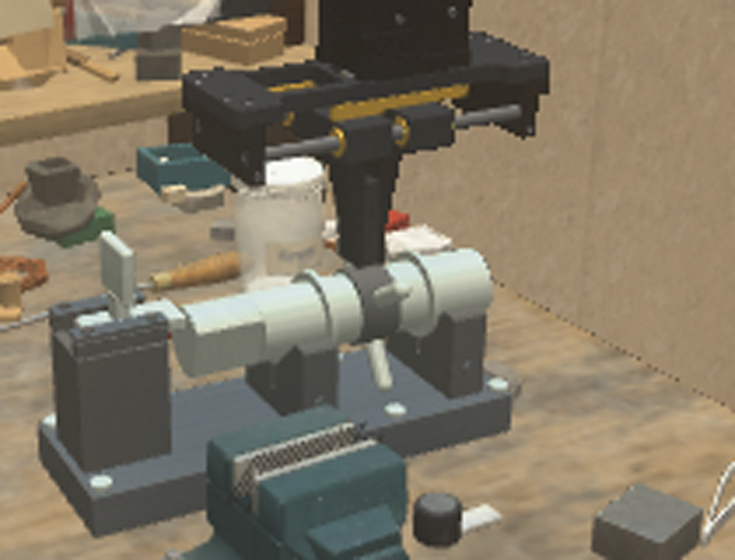

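```bash
python3 -m inch '[{"fingers":0,"delta_pos":[-0.4,0,0],"spin":0},{"fingers":0,"delta_pos":[-0.8,0,0],"spin":0},{"fingers":0,"delta_pos":[-1.2,0,0],"spin":0},{"fingers":0,"delta_pos":[-1.6,0,0],"spin":0},{"fingers":0,"delta_pos":[-2,0,0],"spin":0},{"fingers":0,"delta_pos":[-2.3,0,0],"spin":0},{"fingers":0,"delta_pos":[-2.3,0,0],"spin":0}]'
python3 -m inch '[{"fingers":0,"delta_pos":[0,0,-5],"spin":0},{"fingers":0,"delta_pos":[5,0,-5],"spin":0},{"fingers":0,"delta_pos":[9,0,-5],"spin":0},{"fingers":0,"delta_pos":[9,0,-5],"spin":0}]'
python3 - <<'E'
from m import *
im=capture("scene");a=im[130:290,230:440,::-1];cv2.imwrite("pics/s4.png",cv2.resize(a,None,fx=3.5,fy=3.5,interpolation=2))
im=capture("wrist");cv2.imwrite("pics/w4.png",im[:,:,::-1])
E
```

```text
time_s: 6.3
tcp_pos: [0.551, 0.0116, 0.1077]
ee_rot: [[-0.996, 0.084, 0.001], [0.084, 0.996, 0.0], [-0.001, 0.0, -1.0]]
wrist_force: [0.2, -0.0, 1.6]
gripper_width: 0.008
time_s: 6.7
tcp_pos: [0.4557, 0.0186, 0.1576]
ee_rot: [[-0.996, 0.084, -0.002], [0.084, 0.996, 0.001], [0.002, 0.0, -1.0]]
wrist_force: [0.3, 1.1, 0.3]
gripper_width: 0.003
```

View pics/s4.png

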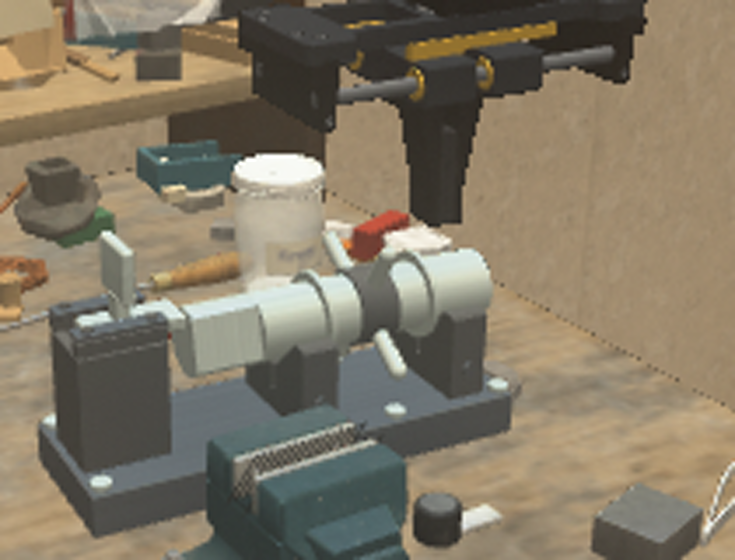

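View pics/w4.png

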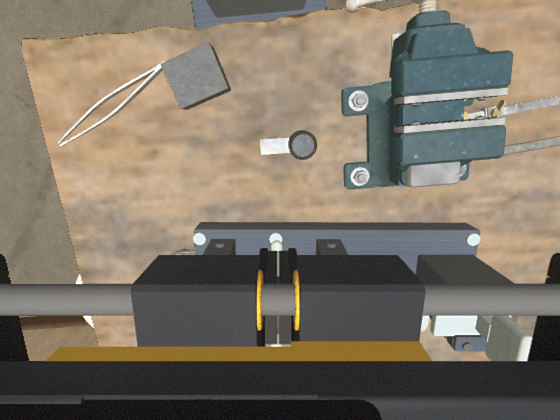

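```bash
python3 -m inch '[{"fingers":0,"delta_pos":[0,0,4],"spin":0},{"fingers":0,"delta_pos":[0,0,5],"spin":0},{"fingers":0,"delta_pos":[-1,0,5],"spin":0},{"fingers":0,"delta_pos":[-1.8,0,5],"spin":0},{"fingers":0,"delta_pos":[-2.3,0,5],"spin":0},{"fingers":0,"delta_pos":[-2.7,0,5],"spin":0},{"fingers":0,"delta_pos":[-3.1,0,5],"spin":0},{"fingers":0,"delta_pos":[-3.5,0,5],"spin":0},{"fingers":0,"delta_pos":[-3.9,0,5],"spin":0},{"fingers":0,"delta_pos":[-4.3,0,5],"spin":0},{"fingers":0,"delta_pos":[-4.7,0,5],"spin":0},{"fingers":0,"delta_pos":[-5.1,0,5],"spin":0},{"fingers":0,"delta_pos":[-5.5,0,5],"spin":0},{"fingers":0,"delta_pos":[-5.9,0,5],"spin":0},{"fingers":0,"delta_pos":[-6.3,0,5],"spin":0},{"fingers":0,"delta_pos":[-6.7,0,5],"spin":0},{"fingers":0,"delta_pos":[-7.0,0,5],"spin":0},{"fingers":0,"delta_pos":[-7.2,0,5],"spin":0},{"fingers":0,"delta_pos":[-7.2,0,5],"spin":0}]'
python3 - <<'E'
from m import *
s=sense();q=np.load("q.npy")
d=s["tcp_pos"]-[q[0],q[1],0];c,k=np.cos(q[2]),np.sin(q[2]);print(d[0]*c+d[1]*k,-d[0]*k+d[1]*c,d[2],s["wrist_force"],s["time_s"])
im=capture("scene");a=im[130:290,230:440,::-1];cv2.imwrite("pics/s5.png",cv2.resize(a,None,fx=3.5,fy=3.5,interpolation=2))
im=capture("wrist");cv2.imwrite("pics/w5.png",im[:,:,::-1]);np.save("w5cal.npy",get_calibration("wrist"))
E
```

```text
time_s: 8.7
tcp_pos: [0.5327, 0.0131, 0.1075]
ee_rot: [[-0.996, 0.084, 0.0], [0.084, 0.996, 0.0], [-0.0, 0.0, -1.0]]
wrist_force: [-0.9, -0.6, -0.0]
gripper_width: 0.009
0.0076220618756844575 0.0012822567159783637 0.10754366338993557 [-0.87995966 -0.56863343 -0.04435277] 8.7
```

View pics/s5.png

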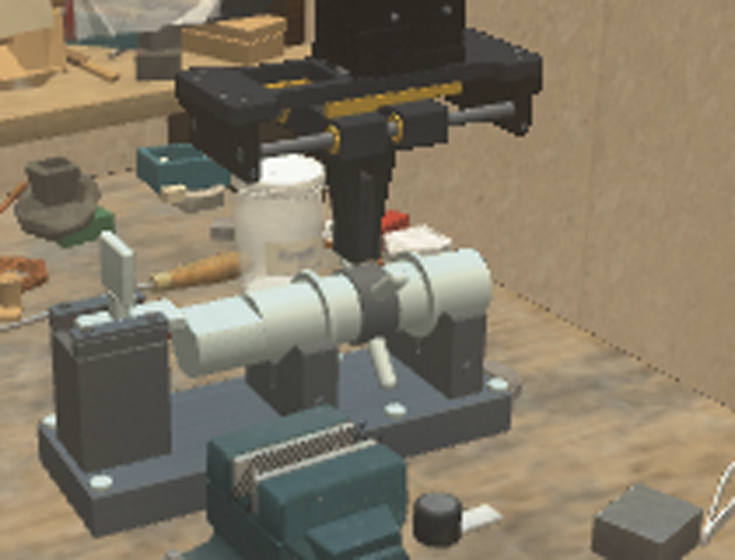

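View pics/w5.png

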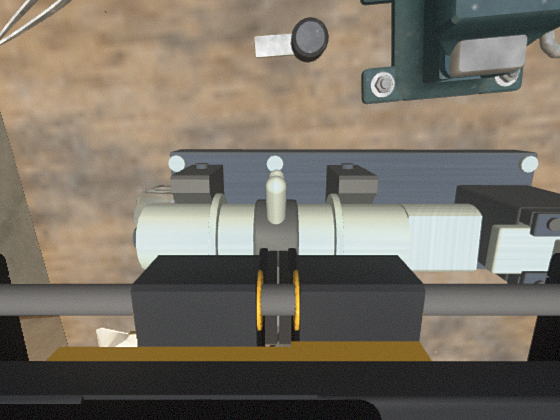

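```bash
cat > ov.py <<'E'
from m import *
def ov(pic,calf,out,phi,q,box,F=4.4):
    cal=np.load(calf,allow_pickle=True).item()
    im=cv2.imread(pic);x0,y0,x1,y1=box
    b=cv2.resize(im[y0:y1,x0:x1],None,fx=F,fy=F,interpolation=2); c=b.copy()
    P=lambda p:tuple(int(k) for k in (proj(0,W(p,q),cal)-[x0,y0]+.5)*F)
    for bx in(-.036,-.026,.026,.036):
        for s in(-.048,.048): cv2.line(c,P((bx,s-.011,.078)),P((bx,s+.011,.078)),(0,0,255),1)
    f=np.radians(phi)
    R=lambda x,y,z:(x*np.cos(f)+z*np.sin(f),y,.08-x*np.sin(f)+z*np.cos(f))
    cn=[R(sx*.0152,y,.013) for sx,y in((-1,.072),(1,.072),(1,.112),(-1,.112))]
    for i in range(4): cv2.line(c,P(cn[i]),P(cn[(i+1)%4]),(0,200,0),1)
    for a in np.radians([45,135,225,315]):
        d=np.array([np.sin(a),np.cos(a)]);n=np.array([d[1],-d[0]])
        for e in(-.005,.005): cv2.line(c,P(R(*(d[0]*.02,e,d[1]*.02))),P(R(d[0]*.052,e,d[1]*.052)),(255,0,0),1)
        cv2.line(c,P(R(d[0]*.052,-.005,d[1]*.052)),P(R(d[0]*.052,.005,d[1]*.052)),(255,0,0),1)
    cv2.imwrite(out,np.vstack([b,c]))
E
python3 - <<'E'
from ov import *
q=np.load("q.npy")
ov("pics/w5.png","w5cal.npy","pics/ov5.png",-12,q,(150,150,500,260),2.28)
cal=np.load("w5cal.npy",allow_pickle=True).item()
b=cv2.imread("pics/w5.png");cv2.imwrite("pics/z5.png",cv2.resize(b[150:255,215:345],None,fx=6,fy=5.7,interpolation=2))
for f in(-25,-20,-15,-10,-5,0):
    t=np.radians(f-45);print(f,proj(0,W((.052*np.sin(t),0,.08+.052*np.cos(t)),q),cal),proj(0,W((-.0152*np.cos(np.radians(f))+.013*np.sin(np.radians(f)),.09,.08+.0152*np.sin(np.radians(f))+.013*np.cos(np.radians(f))),q),cal))
E
```

```text
-25 [275.65636468 156.3053059 ] [436.22516258 207.64637244]
-20 [275.60657345 160.72436979] [437.44005387 209.31968992]
-15 [275.55668315 166.03858156] [438.59661932 211.24363615]
-10 [275.50732905 172.23477905] [439.68293025 213.40596512]
-5 [275.4592024  179.28061645] [440.68736885 215.7912587 ]
0 [275.41303501 187.12285863] [441.59883126 218.38095993]
```

View pics/ov5.png

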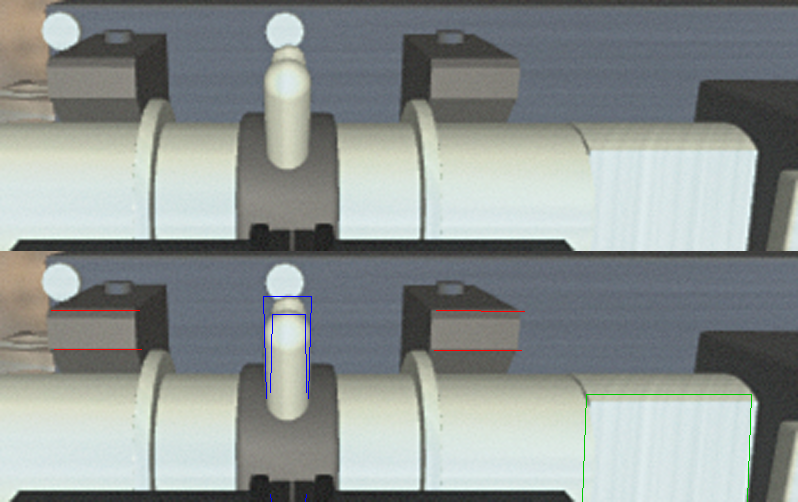

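View pics/z5.png

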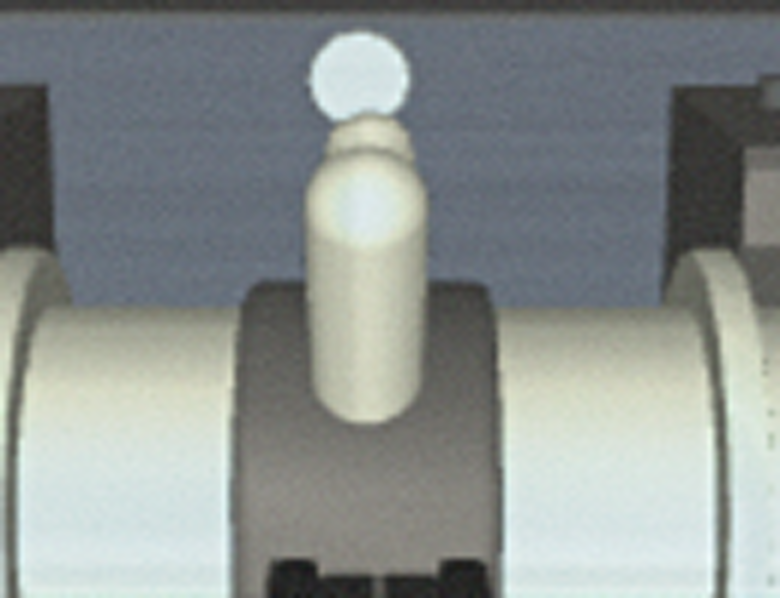

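```bash
python3 -m inch '[{"fingers":0,"delta_pos":[-0.1,0,0],"spin":0},{"fingers":0,"delta_pos":[-0.2,0,0],"spin":0},{"fingers":0,"delta_pos":[-0.35,0,0],"spin":0},{"fingers":0,"delta_pos":[-0.35,0,0],"spin":0},{"fingers":0,"delta_pos":[-0.35,0,0],"spin":0}]'
python3 - <<'E'
from ov import *
s=sense();q=np.load("q.npy")
d=s["tcp_pos"]-[q[0],q[1],0];c,k=np.cos(q[2]),np.sin(q[2]);print(d[0]*c+d[1]*k,-d[0]*k+d[1]*c,d[2],s["wrist_force"],s["time_s"])
im=capture("wrist");cv2.imwrite("pics/w6.png",im[:,:,::-1]);np.save("w6cal.npy",get_calibration("wrist"))
ov("pics/w6.png","w6cal.npy","pics/ov6.png",0,q,(150,150,500,260),2.28)
cal=np.load("w6cal.npy",allow_pickle=True).item()
b=cv2.imread("pics/w6.png");cv2.imwrite("pics/z6.png",cv2.resize(b[150:255,385:515],None,fx=6,fy=5.7,interpolation=2))
for f in(-6,-4,-2,0,2,4):
    t=np.radians(f);print(f,proj(0,W((-.0152*np.cos(t)+.013*np.sin(t),.09,.08+.0152*np.sin(t)+.013*np.cos(t)),q),cal))
E
```

```text
time_s: 9.3
tcp_pos: [0.5359, 0.0128, 0.1076]
ee_rot: [[-0.996, 0.084, 0.0], [0.084, 0.996, 0.0], [-0.0, 0.0, -1.0]]
wrist_force: [-1.6, -0.1, -0.3]
gripper_width: 0.002
0.01080794647012904 0.0012796324250558076 0.10757109185836977 [-1.55291102 -0.07187597 -0.29185654] 9.3
-6 [441.43543139 209.54675473]
-4 [441.82364839 210.53394315]
-2 [442.19649757 211.55396348]
0 [442.55329931 212.6054697 ]
2 [442.89339592 213.68703926]
4 [443.21615378 214.79717525]
```

View pics/ov6.png

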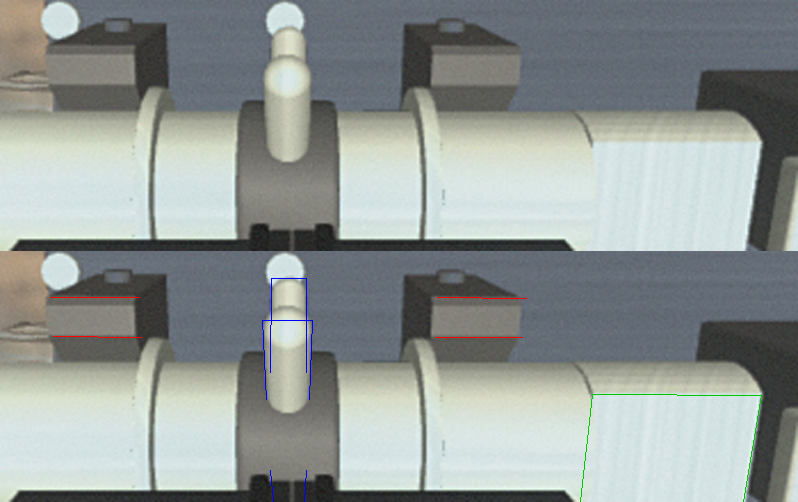

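View pics/z6.png

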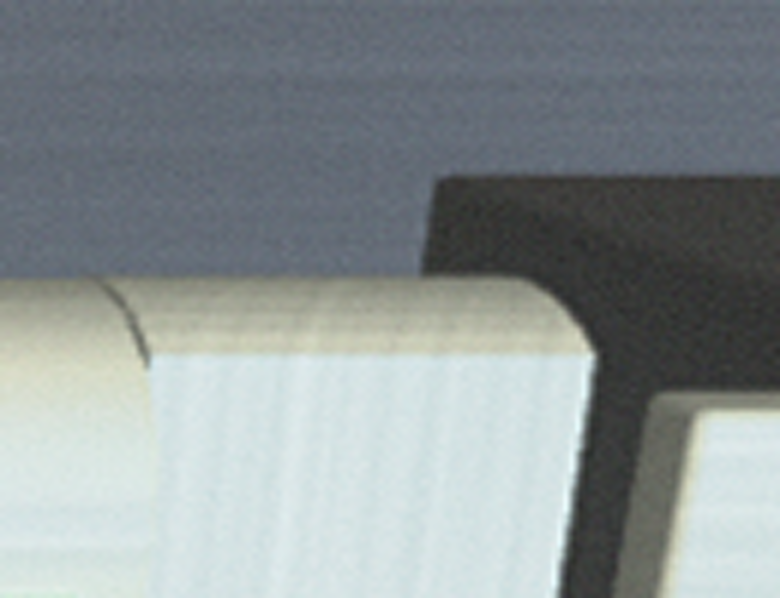

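```bash
python3 -m inch '[{"fingers":0,"delta_pos":[0.5,0,0],"spin":0},{"fingers":0,"delta_pos":[1.2,0,-4],"spin":0},{"fingers":0,"delta_pos":[2.8,2,-8],"spin":0},{"fingers":0,"delta_pos":[2.8,6,-12],"spin":0},{"fingers":0,"delta_pos":[2.8,8.9,-15],"spin":0},{"fingers":0,"delta_pos":[2.8,8.9,-15],"spin":0},{"fingers":0,"delta_pos":[2.8,8.9,-15],"spin":0},{"fingers":0,"delta_pos":[2.8,8.9,-15],"spin":0}]'
python3 - <<'E'
from ov import *
s=sense();q=np.load("q.npy")
d=s["tcp_pos"]-[q[0],q[1],0];c,k=np.cos(q[2]),np.sin(q[2]);print(d[0]*c+d[1]*k,-d[0]*k+d[1]*c,d[2],s["wrist_force"],s["time_s"])
cal=get_calibration("wrist");im=capture("wrist");cv2.imwrite("pics/w7.png",im[:,:,::-1]);np.save("w7cal.npy",cal)
print(spot_point("wrist","lock_tab")[:2],spot_point("wrist","flat")[:1])
ov("pics/w7.png","w7cal.npy","pics/ov7.png",0,q,(110,150,410,262),2.6)
E
```

```text
time_s: 10.15
tcp_pos: [0.5146, 0.1034, 0.2565]
ee_rot: [[-0.996, 0.085, -0.002], [0.085, 0.996, -0.001], [0.002, -0.001, -1.0]]
wrist_force: [-0.3, -0.1, -0.4]
gripper_width: 0.012
-0.018195768359862363 0.08969535528738357 0.2565214550333118 [-0.27993396 -0.12910092 -0.37487932] 10.15
[{'location': [0.6259, 0.544], 'conf': 0.64}] [{'location': [0.5007, 0.5114], 'conf': 0.83}]
```

View pics/w7.png

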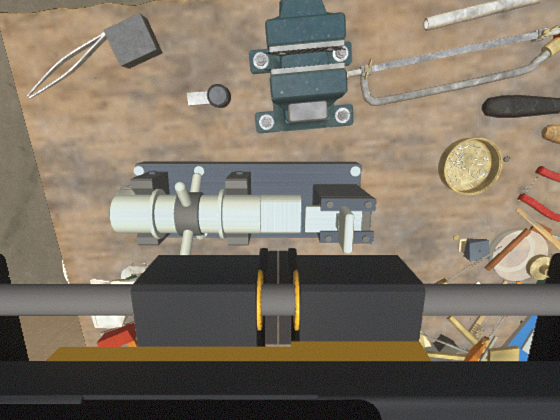

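View pics/ov7.png

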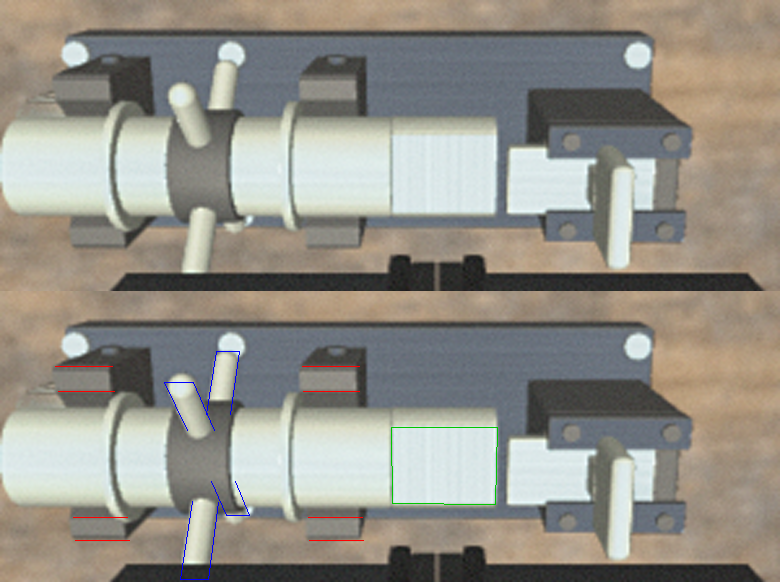

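```bash
python3 - <<'E'
from m import *
q=np.load("q.npy");cal=np.load("w7cal.npy",allow_pickle=True).item()
for u,v,z in((350.5,228.5,.1315),(353.2,235,.148),(344.6,235,.148)):
    o,d=ray(0,u,v,cal);p=o+d*(z-o[2])/d[2];e=p[:2]-q[:2];c,k=np.cos(q[2]),np.sin(q[2]);print(p,e[0]*c+e[1]*k,-e[0]*k+e[1]*c)
E
```

```text
[0.53799538 0.16590468 0.1315    ] -0.0002092134462302487 0.15395399420924835
[0.53840165 0.16477611 0.148     ] 0.00029235493809546924 0.15286442134968903
[0.53779372 0.15757538 0.148     ] 0.0003042324290768745 0.1456380854415704
```

```bash
python3 -m inch '[{"fingers":0,"delta_pos":[-1.8,5,0],"spin":0},{"fingers":0,"delta_pos":[-1.8,9.5,2],"spin":0},{"fingers":0,"delta_pos":[-1.8,9.5,6],"spin":0},{"fingers":0,"delta_pos":[-1.8,9.5,10],"spin":0},{"fingers":0,"delta_pos":[-1.8,9.5,13.2],"spin":0},{"fingers":0,"delta_pos":[-1.8,9.5,13.2],"spin":0},{"fingers":0,"delta_pos":[-1.8,9.5,13.2],"spin":0}]'
python3 - <<'E'
from m import *
s=sense();q=np.load("q.npy")
d=s["tcp_pos"]-[q[0],q[1],0];c,k=np.cos(q[2]),np.sin(q[2]);print(d[0]*c+d[1]*k,-d[0]*k+d[1]*c,d[2],s["wrist_force"],s["time_s"])
im=capture("scene");a=im[130:290,200:410,::-1];cv2.imwrite("pics/s8.png",cv2.resize(a,None,fx=3.5,fy=3.5,interpolation=2))
E
```

```text
time_s: 11.0
tcp_pos: [0.5418, 0.1965, 0.1256]
ee_rot: [[-0.996, 0.084, -0.0], [0.084, 0.996, -0.001], [0.0, -0.001, -1.0]]
wrist_force: [0.8, 0.6, 0.9]
gripper_width: 0.005
0.000952027093080083 0.18475929069553856 0.12564290774657524 [0.82542464 0.59276433 0.90430965] 11.0
```

View pics/s8.png

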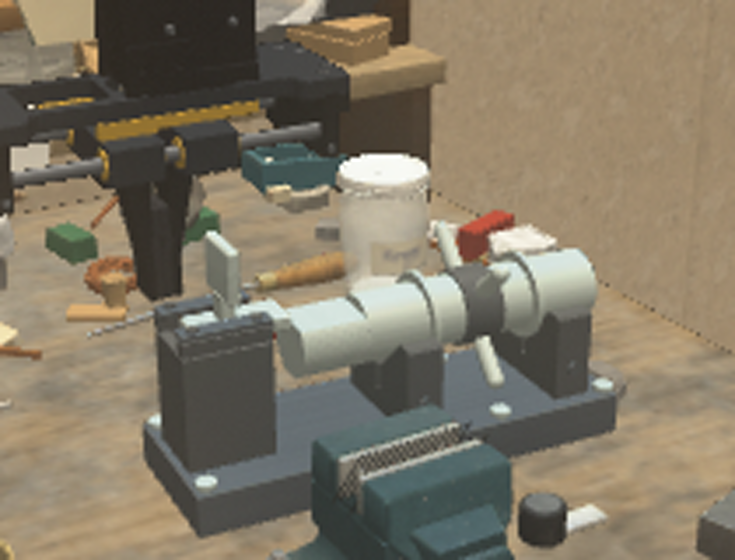

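```bash
python3 -m inch '[{"fingers":0,"delta_pos":[0,-0.5,0],"spin":0},{"fingers":0,"delta_pos":[0,-1,0],"spin":0},{"fingers":0,"delta_pos":[0,-1.5,0],"spin":0},{"fingers":0,"delta_pos":[0,-1.9,0],"spin":0},{"fingers":0,"delta_pos":[0,-2.3,0],"spin":0},{"fingers":0,"delta_pos":[0,-2.7,0],"spin":0},{"fingers":0,"delta_pos":[0,-3.1,0],"spin":0}]'
python3 -m inch '[{"fingers":0,"delta_pos":[0,-0.3,0],"spin":0},{"fingers":0,"delta_pos":[0,-0.6,0],"spin":0},{"fingers":0,"delta_pos":[0,-0.9,0],"spin":0},{"fingers":0,"delta_pos":[0,-1.2,0],"spin":0},{"fingers":0,"delta_pos":[0,-1.5,0],"spin":0}]'
python3 - <<'E'
from m import *
s=sense();q=np.load("q.npy")
d=s["tcp_pos"]-[q[0],q[1],0];c,k=np.cos(q[2]),np.sin(q[2]);print(d[0]*c+d[1]*k,-d[0]*k+d[1]*c,d[2],s["wrist_force"],s["time_s"])
im=capture("scene");a=im[130:290,200:410,::-1];cv2.imwrite("pics/s9.png",cv2.resize(a,None,fx=3.5,fy=3.5,interpolation=2))
E
```

```text
time_s: 11.75
tcp_pos: [0.5389, 0.1664, 0.1259]
ee_rot: [[-0.996, 0.084, 0.001], [0.084, 0.996, 0.001], [-0.001, 0.001, -1.0]]
wrist_force: [-0.7, 1.7, 1.6]
gripper_width: 0.005
time_s: 12.25
tcp_pos: [0.5376, 0.151, 0.1257]
ee_rot: [[-0.996, 0.084, 0.0], [0.084, 0.996, 0.0], [-0.0, 0.0, -1.0]]
wrist_force: [-0.7, 2.5, 2.8]
gripper_width: 0.003
0.0006948166646249324 0.13908730598135954 0.12569074482363557 [-0.71348224  2.52674245  2.75661756] 12.25
```

View pics/s9.png

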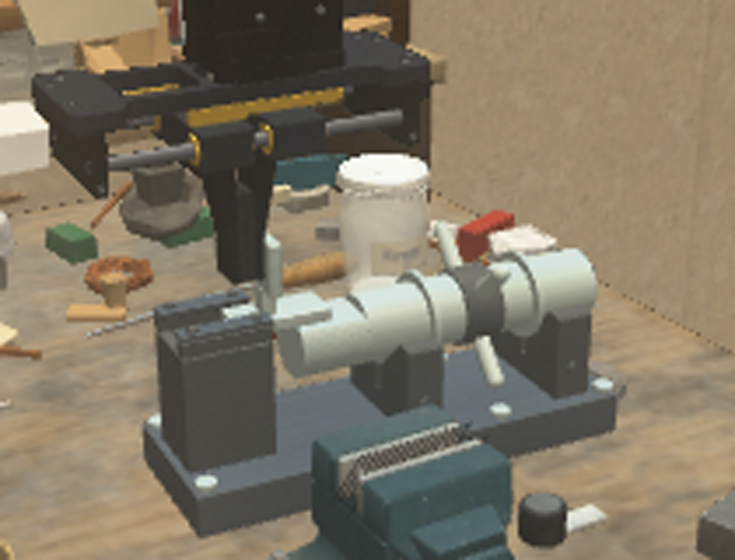

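```bash
python3 -m inch '[{"fingers":0,"delta_pos":[0,-0.3,0],"spin":0},{"fingers":0,"delta_pos":[0,-0.5,0],"spin":0},{"fingers":0,"delta_pos":[0,-0.7,0],"spin":0},{"fingers":0,"delta_pos":[0,-0.8,0],"spin":0}]'
python3 -m inch '[{"fingers":0,"delta_pos":[0,-0.15,0],"spin":0},{"fingers":0,"delta_pos":[0,-0.3,0],"spin":0},{"fingers":0,"delta_pos":[0,-0.3,0],"spin":0}]'
python3 - <<'E'
from m import *
s=sense();q=np.load("q.npy")
d=s["tcp_pos"]-[q[0],q[1],0];c,k=np.cos(q[2]),np.sin(q[2]);print(d[0]*c+d[1]*k,-d[0]*k+d[1]*c,d[2],s["wrist_force"],s["time_s"])
E
```

```text
time_s: 12.7
tcp_pos: [0.5369, 0.1431, 0.1256]
ee_rot: [[-0.996, 0.084, 0.0], [0.084, 0.996, 0.0], [-0.0, 0.0, -1.0]]
wrist_force: [0.1, 1.9, 2.4]
gripper_width: 0.005
time_s: 13.0
tcp_pos: [0.5366, 0.1401, 0.1256]
ee_rot: [[-0.996, 0.084, 0.0], [0.084, 0.996, -0.0], [-0.0, -0.0, -1.0]]
wrist_force: [0.8, 2.0, 1.5]
gripper_width: 0.004
0.0005831410923083265 0.12808355929100898 0.12555466104376323 [0.80029085 1.98227025 1.46893903] 13.0
```

```bash
python3 -m inch '[{"fingers":0,"delta_pos":[0,-0.1,0],"spin":0},{"fingers":0,"delta_pos":[0,-0.2,0],"spin":0},{"fingers":0,"delta_pos":[0,-0.2,0],"spin":0}]'
python3 -m inch '[{"fingers":0,"delta_pos":[0,-0.1,0],"spin":0},{"fingers":0,"delta_pos":[0,-0.2,0],"spin":0},{"fingers":0,"delta_pos":[0,-0.2,0],"spin":0}]'
python3 - <<'E'
from m import *
s=sense();print(s["wrist_force"],s["tcp_pos"])
im=capture("scene");a=im[130:290,200:410,::-1];cv2.imwrite("pics/s10.png",cv2.resize(a,None,fx=3.5,fy=3.5,interpolation=2))
E
```

```text
time_s: 13.3
tcp_pos: [0.5363, 0.1381, 0.1255]
ee_rot: [[-0.996, 0.084, -0.0], [0.084, 0.996, -0.0], [0.0, -0.0, -1.0]]
wrist_force: [1.2, 1.7, 2.0]
gripper_width: 0.005
time_s: 13.6
tcp_pos: [0.5365, 0.1377, 0.1256]
ee_rot: [[-0.996, 0.084, 0.001], [0.084, 0.996, 0.003], [-0.001, 0.003, -1.0]]
wrist_force: [-0.0, 7.0, 2.0]
gripper_width: 0.005
[-0.04144472  6.99561187  1.99708183] [0.53647262 0.13770633 0.12561452]
```

View pics/s10.png

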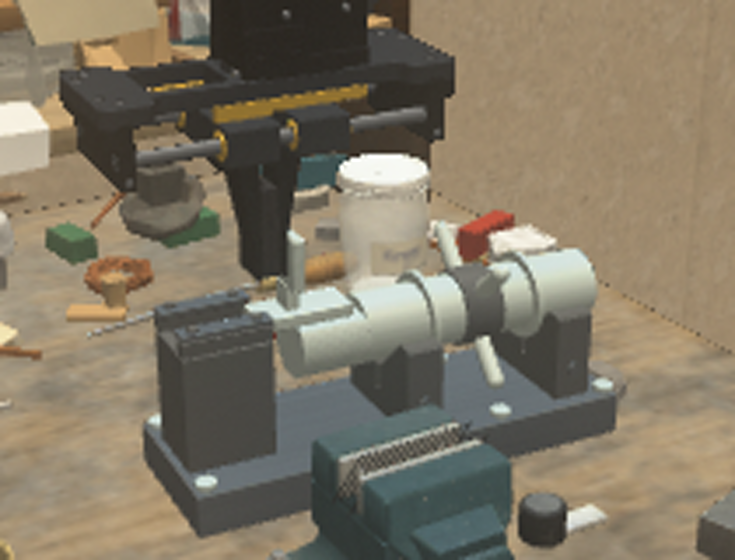

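```bash
python3 -m inch '[{"fingers":0,"delta_pos":[0,-0.15,0],"spin":0},{"fingers":0,"delta_pos":[0,-0.15,0],"spin":0}]'
python3 -m inch '[{"fingers":0,"delta_pos":[0,1.5,0],"spin":0},{"fingers":0,"delta_pos":[0,5,-2],"spin":0},{"fingers":0,"delta_pos":[0,6,-6],"spin":0},{"fingers":0,"delta_pos":[1.8,1,-10],"spin":0},{"fingers":0,"delta_pos":[1.8,-2,-13],"spin":0},{"fingers":0,"delta_pos":[1.8,-3.6,-13],"spin":0},{"fingers":0,"delta_pos":[1.8,-3.6,-13],"spin":0},{"fingers":0,"delta_pos":[1.8,-3.6,-13],"spin":0}]'
python3 - <<'E'
from ov import *
q=np.load("q.npy")
cal=get_calibration("wrist");im=capture("wrist");cv2.imwrite("pics/w11.png",im[:,:,::-1]);np.save("w11cal.npy",cal)
im=capture("top");cv2.imwrite("pics/top11.png",im[:,:,::-1])
im=capture("scene");cv2.imwrite("pics/scene11.png",im[:,:,::-1])
ov("pics/w11.png","w11cal.npy","pics/ov11.png",0,q,(110,150,410,262),2.6)
s=sense();print(s["tcp_pos"],s["wrist_force"],s["time_s"])
E
```

```text
time_s: 13.85
tcp_pos: [0.5365, 0.1375, 0.1257]
ee_rot: [[-0.996, 0.084, 0.002], [0.084, 0.996, 0.005], [-0.002, 0.005, -1.0]]
wrist_force: [-2.0, 10.7, 2.2]
gripper_width: 0.009
time_s: 14.65
tcp_pos: [0.5143, 0.0999, 0.2548]
ee_rot: [[-0.996, 0.085, -0.002], [0.085, 0.996, -0.001], [0.002, -0.001, -1.0]]
wrist_force: [0.6, 0.7, -0.7]
gripper_width: 0.008
[0.51466446 0.10079021 0.25422479] [ 0.28423686  0.0785441  -0.805667  ] 14.8
```

View pics/ov11.png

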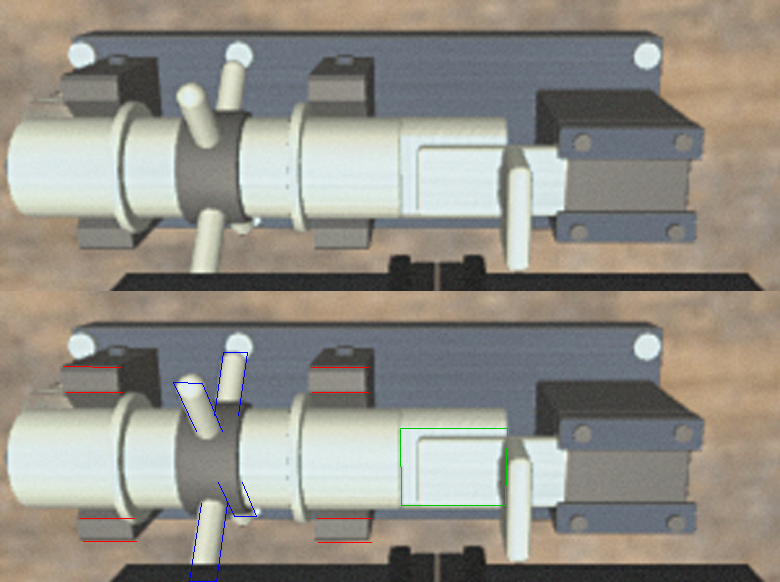

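View pics/scene11.png

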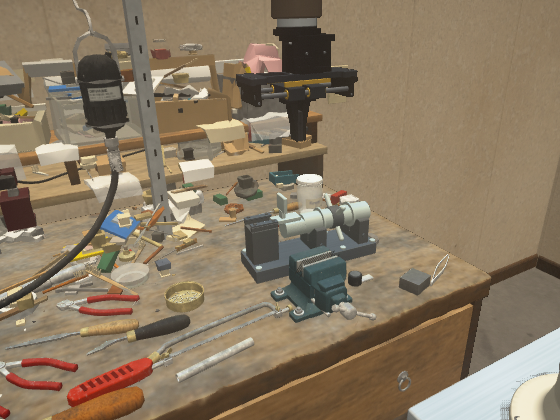

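```bash
python3 - <<'E'
from m import *
q=np.load("q.npy");c,k=np.cos(q[2]),np.sin(q[2])
def m(calf,u,v,z,F=2.6):
    cal=np.load(calf,allow_pickle=True).item();o,d=ray(0,u/F+110-.5,v/F+150-.5,cal);p=o+d*(z-o[2])/d[2];e=p[:2]-q[:2];return (-e[0]*k+e[1]*c)*1000
for n,a in(("w7",((508,185,.1025),(632,230,.148),(397,165,.093),(498,165,.093),(638,55,.03))),("w11",((418,185,.1025),(528,230,.148),(401,165,.093),(507,135,.093),(647,55,.03)))):
    print(n,[round(m(n+"cal.npy",*x),1) for x in a])
a=np.hstack([cv2.imread(f"pics/{n}.png")[130:290,140:400] for n in("top0","top11")]);cv2.imwrite("pics/tt.png",cv2.resize(a,None,fx=1.5,fy=1.5))
for t in("top0","top11"):
    pass
d=cv2.absdiff(cv2.imread("pics/scene0.png"),cv2.imread("pics/scene11.png")).max(2);
for n,b in dict(jar=(295,172,327,212),loupe=(345,268,375,290),tin=(162,280,208,312)).items(): x=d[b[1]:b[3],b[0]:b[2]];print(n,x.mean(),x.max())
E
```

```text
w7 [np.float64(115.7), np.float64(152.5), np.float64(74.0), np.float64(112.5), np.float64(177.6)]
w11 [np.float64(78.6), np.float64(115.0), np.float64(71.9), np.float64(111.9), np.float64(177.6)]
jar 7.07578125 115
loupe 4.874242424242424 9
tin 5.630434782608695 9
```

View pics/tt.png

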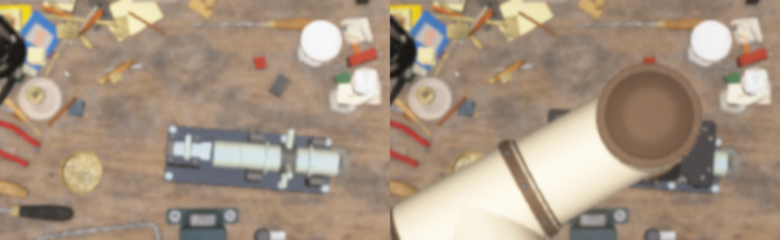

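```bash
python3 -m inch '[{"fingers":0,"delta_pos":[-1.8,4,0],"spin":0},{"fingers":0,"delta_pos":[-1.8,8,0],"spin":0},{"fingers":0,"delta_pos":[-1.8,9,4],"spin":0},{"fingers":0,"delta_pos":[-1.8,9,8],"spin":0},{"fingers":0,"delta_pos":[-1.8,9,13],"spin":0},{"fingers":0,"delta_pos":[-1.8,8,13],"spin":0},{"fingers":0,"delta_pos":[-1.8,6.5,13],"spin":0},{"fingers":0,"delta_pos":[-1.8,5,13],"spin":0},{"fingers":0,"delta_pos":[-1.8,4.3,13],"spin":0},{"fingers":0,"delta_pos":[-1.8,3.9,13],"spin":0},{"fingers":0,"delta_pos":[-1.8,3.6,13],"spin":0},{"fingers":0,"delta_pos":[-1.8,3.4,13],"spin":0},{"fingers":0,"delta_pos":[-1.8,3.4,13],"spin":0}]'
python3 -m inch '[{"fingers":0,"delta_pos":[0,1.5,0],"spin":0},{"fingers":0,"delta_pos":[0,5,-2],"spin":0},{"fingers":0,"delta_pos":[0,6,-6],"spin":0},{"fingers":0,"delta_pos":[1.8,1,-10],"spin":0},{"fingers":0,"delta_pos":[1.8,-2,-13],"spin":0},{"fingers":0,"delta_pos":[1.8,-3.4,-13],"spin":0},{"fingers":0,"delta_pos":[1.8,-3.4,-13],"spin":0},{"fingers":0,"delta_pos":[1.8,-3.4,-13],"spin":0}]'
python3 - <<'E'
from ov import *
q=np.load("q.npy")
cal=get_calibration("wrist");im=capture("wrist");cv2.imwrite("pics/w12.png",im[:,:,::-1]);np.save("w12cal.npy",cal)
im=capture("scene");cv2.imwrite("pics/scene12.png",im[180:290,200:390,::-1])
ov("pics/w12.png","w12cal.npy","pics/ov12.png",0,q,(110,150,410,262),2.6)
b=cv2.imread("pics/scene12.png");cv2.imwrite("pics/sz12.png",cv2.resize(b,None,fx=4,fy=4,interpolation=2))
E
```

```text
time_s: 16.1
tcp_pos: [0.5375, 0.1372, 0.128]
ee_rot: [[-0.996, 0.084, 0.007], [0.084, 0.996, 0.009], [-0.006, 0.01, -1.0]]
wrist_force: [-4.5, 12.4, 4.1]
gripper_width: 0.007
time_s: 16.9
tcp_pos: [0.515, 0.1002, 0.2559]
ee_rot: [[-0.996, 0.085, 0.001], [0.085, 0.996, 0.0], [-0.001, 0.0, -1.0]]
wrist_force: [-0.8, 0.1, -0.8]
gripper_width: 0.006
```

View pics/ov12.png

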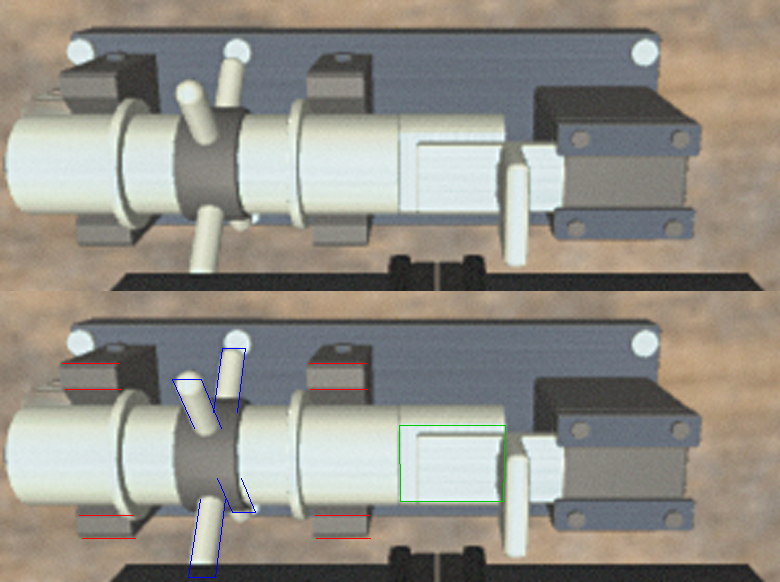

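View pics/sz12.png

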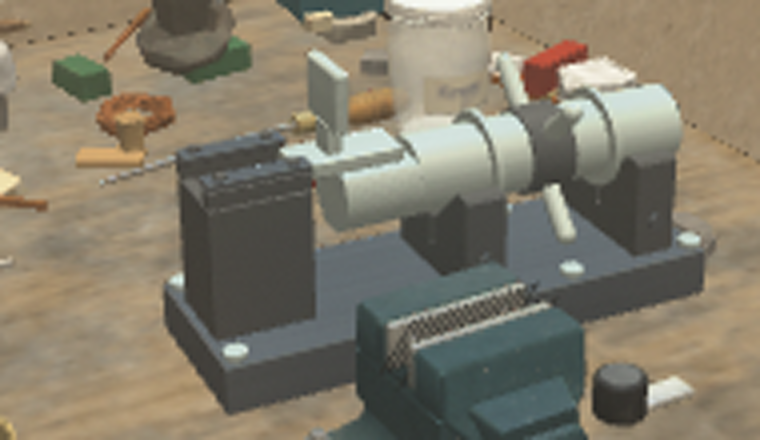

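The second push changed nothing: the plate is against its stop, the flat still matches the model at 0°, and the arm is clear. I'm handing in.

```bash
python3 -c "
from station import *
print(finish_job())"
```

```text
the job is handed in; nothing more can be done
None
```

I turned the shaft about 167° in two spoke strokes with the closed fingers, finishing with a small nudge. I then pushed the locking plate over the flat until it stopped, and handed the job in at about 17 s.

**Flat:** the model overlay in the last wrist pictures matches 0°, to within about 1.5°. The flat was checked this way before the plate was pushed and again after.

**Plate:** it stopped hard, with readings of 10.7 N on the first push and 12.4 N on a second, confirming push. The second push moved it no further. I measured its travel in the pictures as 37.1–37.5 mm, against the nominal 38 mm. I put the difference down to picture error (about 0.7 mm) or the plate starting slightly forward.

**Shaft:** it looked seated in the V-blocks in every picture. Push forces on the spokes read no more than about 2 N.

**Bystanders:** the loupe and tin areas of the scene pictures are unchanged. The jar area showed local differences (peak 115) when I compared start and end pictures. The arm never worked near the jar and it looks in the same place in both, so I put this down to the spoke, finger or shadow in that area, but I did not confirm it.

**Disagreement:** the top camera's first estimate of the plate's tab was about 11 mm off the wrist camera's (165 against 153 mm along the cradle). I used the wrist value, and the measured travel fits it.

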